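# Stow the table brush under the cantilever tray of a kit case

### The job

Lift the kit case's top tray all the way up and back, lay the table brush flat, bristles down, on the case floor underneath it and let it go, then swing the tray gently back down until it is fully home. The marker and the spoon stay in the tray, and the label roll and the loose gold tin on the table stay where they are.

Things in the scene. Friction and masses are not known exactly. Their poses are not given: they have to be found in the camera images.
- kit_case: Grey open case fixed to the table, 172 (x) x 120 (y) x 44 mm high, walls and floor 4 mm: compartment 164 x 112 x 40 mm deep. Origin: centre of its underside; x to its back (roughly the robot's left), y to its left, z up. Steel hinge plates stand outside both long sides from x +25 to +87 mm, 96 mm high; with the arms outside them the whole is 145 mm wide.
- tray_lift (a joint): Swing of the tray's arms in rad: 0 = tray fully down (start), 1.571 = upper stop. The tray stays level; each of its points moves on a 95 mm arc: at q it is 95*(cos 15deg - cos(q-15deg)) mm further back (case x) and 95*(sin 15deg + sin(q-15deg)) mm higher than at 0. Friction hinge: stays where left; about 5 to 10 N at the handle to lift, 1 to 6 N to lower.
- tray_hinge (a point): The arms' pivot axis, midway between the hinge plates (case x +82, y 0, z +85 mm); the axis runs along y. Two 95 mm steel arms run from here to the tray's sides: at joint 0 towards the case's front, 15 degrees below level; at the upper stop upwards, 15 degrees forward of vertical. Parallel links keep the tray level. Axes as the case.
- tray_handle (a point): Centre of the tray's steel handle bar, 100 mm long (case x), 14 wide (y), 16 high. Under it are end posts (from 38 mm either side of centre outward) and the tray's thin middle wall, top 22 mm under the bar; marker and spoon lie lower still. Tray down: at x -2, y 0, z +108 mm in the case frame; tray fully up: x +65, z +224. Axes as the case.
- tray_floor (a point): Centre of the inner floor of the white top tray, 164 x 116 x 32 mm, walls 3 mm, split lengthwise under the handle. Underside 46 mm above the table when down, 162 when fully up. Fully up, its front edge is 65 mm behind the case's inner front face: it still overhangs the rear 99 mm of the compartment, so a gripper must lean, its top towards the case's front.
- brush_mid (a point): Centre, half-way up, of the loose table brush with blue back: 130 mm long along its y, 26 wide along its x, 36 high, bristles down, z up, about 50 g. It lies to the right of the case, its length within about 20 degrees of the robot's y. Grip it anywhere along its length. On the case floor this centre is 22 mm above the table.
- marker_mid (a point): Centre of the loose marker pen, 130 x 13 x 14 mm, lying lengthwise in the left (+y) half of the tray.
- spoon_mid (a point): Centre of the loose black spoon, 150 x 27 x 11 mm, lying lengthwise in the right (-y) half of the tray.
- label_roll_mid (a point): Centre of the loose white label roll lying flat on the table, 83 mm across, 40 mm high.
- loose_tin_mid (a point): Centre of the loose closed gold tin standing alone on the table between the case and the brush, 68 mm across, 23 mm high. (Two more tins stacked further right do not move.)
Things that resemble listed ones, but are neither listed nor needed, are in the scene too. Leave any turquoise look-alike of the part that bears spoon_mid alone.

How it is judged:
On the way, in this order (a step that is already met when the one before it is completed fails the run):
1. the tray is lifted nearly to its upper stop (over 1.35 rad) (value of joint tray_lift above 1.35 rad), for 0.2 s.
2. the brush lies on the case floor, let go, with the tray still up (over 1.2 rad) (value of joint tray_lift above 1.2 rad and z of brush_mid in the frame of kit_case below 0.03 m and x of brush_mid in the frame of kit_case between -0.06 and 0.06 m and y of brush_mid in the frame of kit_case between -0.055 and 0.055 m and angle between brush_mid's own z axis and vertical below 0.2 rad and contact force between the fingers and brush below 0.2 N), for 0.2 s.
At the end, for the whole second after the job is handed in: The tray is fully down (within 0.06 rad of home, about 6 mm) and at rest, the brush lies on the case floor inside the compartment (centre under 30 mm above the table), upright within 0.2 rad; marker and spoon lie in the tray; label roll and loose gold tin are within 30 mm of where they stood (value of joint tray_lift below 0.06 rad and velocity of joint tray_lift above -0.05 rad/s and z of brush_mid in the frame of kit_case below 0.03 m and x of brush_mid in the frame of kit_case between -0.06 and 0.06 m and y of brush_mid in the frame of kit_case between -0.055 and 0.055 m and angle between brush_mid's own z axis and vertical below 0.2 rad and horizontal distance between each of marker_mid, spoon_mid and tray_floor below 0.07 m and z of marker_mid in the frame of tray_floor between 0 and 0.03 m and z of spoon_mid in the frame of tray_floor between 0 and 0.03 m and distance of each of label_roll_mid, loose_tin_mid from where it was at the start of the episode below 0.03 m); the robot touches nothing.
It fails at once if the tray is slammed down (faster than 3 rad/s) (velocity of joint tray_lift below -3 rad/s).
It fails at once if the marker or the spoon leaves the tray (distance between any of marker_mid, spoon_mid and tray_floor above 0.09 m).
It fails at once if the label roll or the loose gold tin is pushed 30 mm or more (distance of any of label_roll_mid, loose_tin_mid from where it was at the start of the episode above 0.03 m).
It also fails if it takes over 72 s, if anything falls off the work surface, if the arm or the gripper's body presses on something with over 40 N, if the wrist force passes 120 N, or if a joint passes its speed limit or range.

### The arm

A 6-joint arm with a two-finger parallel gripper is mounted at the origin on a cart in front of the work surface, level with it; the furniture and walls round the work are solid. World frame = base frame: x ahead of the robot, y to its left, z up, the work surface at z = 0. Lengths are in m, angles in rad, forces in N, time in s.
With the tool pointing down it reaches from about 0.325 to 0.775 m from the base axis. Payload 9.3 kg.
Tool frame: the origin (TCP) lies on the centre line of the jaws, within the pads' length; the fingertips stand 22 mm ahead of it and the grasp point (between the pads) lies 3 mm ahead of it; z points along the fingers, y is the line along which they close (so a half turn about z gives the same grasp; the last joint's range is limited). The gripper opens to 85 mm and grips with 20 to 120 N. Pads are 22 mm wide; open, the fingers measure 114 mm over their backs; the gripper's body (76 mm by 85 mm) begins 54 mm behind the grasp point. The pads swing forward as they close: fully open they stand 13 mm farther back than shut.
Start: joints at [-0.153, 0.259, 0.021, 1.334, 0, 1.418], TCP at [0.55, -0, 0.253] pointing down, gripper open.
Joint ranges: [-3.04, 3.04], [-0.91, 1.82], [-1.04, 1.36], [-1.92, 1.95], [-1.52, 1.45], [-3.14, 3.14]. Speed limits (rad/s): [2.22, 2.22, 2.79, 3.14, 3.14, 3.14].

### API

Orientations are given as [roll, pitch, yaw] about the fixed x, y, z axes, in that order (R = Rz(yaw) Ry(pitch) Rx(roll)).
In Python, from cell import arm gives the robot as it stands.
- The arm moves only by the tool servo_tool, never from a script. Its argument "increments" is a list of rows, each a list of 3 entries, a list of its own where there are three numbers: the turn, a rotation vector about the tool's x, y, z in degrees, then the shift along the tool's x, y, z in mm, then the opening, from 0 (shut) to 1 (fully open). A call has 1 to 10 rows; each row is the pose to reach, as a shift and turn from the pose commanded when the call began, along the tool's axes at that moment; what a row does not reach only later rows make up. A row lasts 1/8 s, in which the tool goes at most 62.5 mm and 10.7 degrees, less where a joint would pass 70% of its speed; a pose out of reach is approached as far as the arm can. A call with a gripper value outside its range is refused whole. The fingers move at their own pace and stop on an object; "squeeze" is the grip in N (left out, the last holds). Time passes only in rows, so rows that repeat a pose let the fingers close. It gives the time, the measured TCP pose, the force, the opening and the grip force at its end, in the units of the state.
- arm.get_state(): the state, without advancing time (a new reading comes with each control period).
- arm.snapshot(name): name is "scene" or "side" or "wrist"; returns the picture (384x512x3 uint8, red, green, blue); there is no depth.
- arm.camera_params(name): a dict with "intrinsics" (3x3 intrinsics, pixels), "world_to_cam" (4x4, takes a point from world to camera coordinates). Camera axes: x right, y up, looking along -z (the intrinsics and any distortion apply to the point x, -y, -z); pixel columns grow to the right and rows downward; lengths in m; the calibration is good to about 2 mm. A picture is of the moment at which its call begins: read the wrist's pose just before it. camera_params takes no time and is no camera call; for the wrist camera it gives the pose at the moment of the call.
- arm.hand_in(): hands the job in; it is judged then, once.
The state is a dict: "time": time; "qpos": joint angles; "qd": joint speeds; "joint_torque": joint torques, N m; "ee_pos": TCP position; "orientation": TCP orientation; "force": force on the tool from outside, world axes, zero at the start; "moment": the same for the moment, N m; "width": finger opening in m; "grip_force": force on a finger pad.
Only numpy, scipy, OpenCV 4.12 (cv2) and the standard library are available. Lean on these libraries where they do the work, as an engineer would, in place of code of your own. Each camera call takes 0.05 s, during which the arm holds its last target. There are 200 camera calls.

## Working session

There is one attempt and no reset: what is moved stays moved. The work goes in short steps, Python scripts to look and compute and a tool call to move; the robot and the scene stay as the last step left them, time stands still between calls to the robot, and variables do not carry over. Pictures are saved under pics/ and viewed, at most 12 in all, crops included, and the job is handed in when it is done.

Besides the shell and the picture viewer there is one more tool, called after "Call:" as a command line: name --argument value ..., lists and objects as JSON in quotes. servo_tool: Moves the arm, as the interface text tells. Its arguments: {"type":"object","properties":{"increments":{"type":"array"},"squeeze":{"type":"number"}},"required":["increments"]}

```bash
mkdir -p pics; ls; python3 - <<'E'
from cell import arm
import cv2,numpy as np
s=arm.get_state();print(s)
for n in("scene","side"):
    im=arm.snapshot(n);cv2.imwrite(f"pics/{n}0.png",cv2.resize(im[:,:,::-1],(800,600)))
    p=arm.camera_params(n);print(n,p)
E
```

```text
pics
{'time': 0.0, 'qpos': array([-1.52591686e-01,  2.59185457e-01,  2.07761967e-02,  1.33371680e+00,
        2.65096924e-05,  1.41826087e+00]), 'qd': array([-2.26689491e-04,  1.20363255e-03,  5.99713734e-05,  4.68875598e-04,
       -1.34610032e-03, -9.71211555e-05]), 'joint_torque': array([-2.65873996e-04, -5.55637658e+01,  3.44536042e+01,  1.31759423e-02,
       -2.94380488e-04,  4.47349430e-05]), 'ee_pos': array([5.49748959e-01, 4.58031129e-05, 2.52675498e-01]), 'orientation': array([-3.14028239e+00, -2.28247047e-04,  1.57073993e+00]), 'force': array([-0.35502515, -0.71682947, -1.03141939]), 'moment': array([-0.00230635, -0.04657464,  0.01665782]), 'grip_force': 0.0, 'width': 0.08518277933875029}
scene {'intrinsics': array([[427.89081306,   0.        , 257.09346295],
       [  0.        , 427.89081306, 192.91508534],
       [  0.        ,   0.        ,   1.        ]]), 'world_to_cam': array([[-0.60521105, -0.79578196,  0.02122867,  0.37668443],
       [ 0.55372019, -0.40165877,  0.7294273 , -0.39156491],
       [-0.5719384 ,  0.45321221,  0.68372886, -1.11097905],
       [ 0.        ,  0.        ,  0.        ,  1.        ]])}
side {'intrinsics': array([[367.83239516,   0.        , 249.26180032],
       [  0.        , 367.83239516, 192.51771182],
       [  0.        ,   0.        ,   1.        ]]), 'world_to_cam': array([[-0.98871391, -0.14978031,  0.00326568,  0.57393844],
       [ 0.10365514, -0.66817387,  0.73674914, -0.09925575],
       [-0.10816847,  0.72877262,  0.6761583 , -1.03871229],
       [ 0.        ,  0.        ,  0.        ,  1.        ]])}
```

View pics/scene0.png

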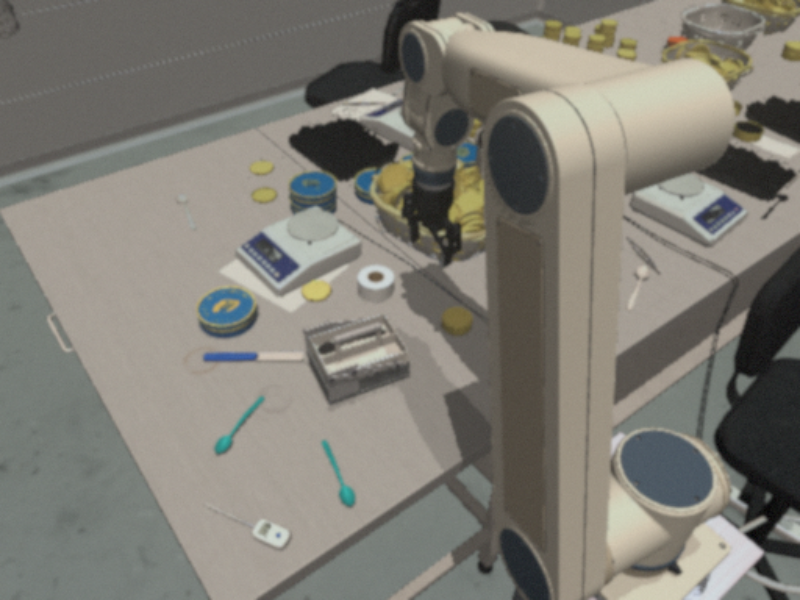

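View pics/side0.png

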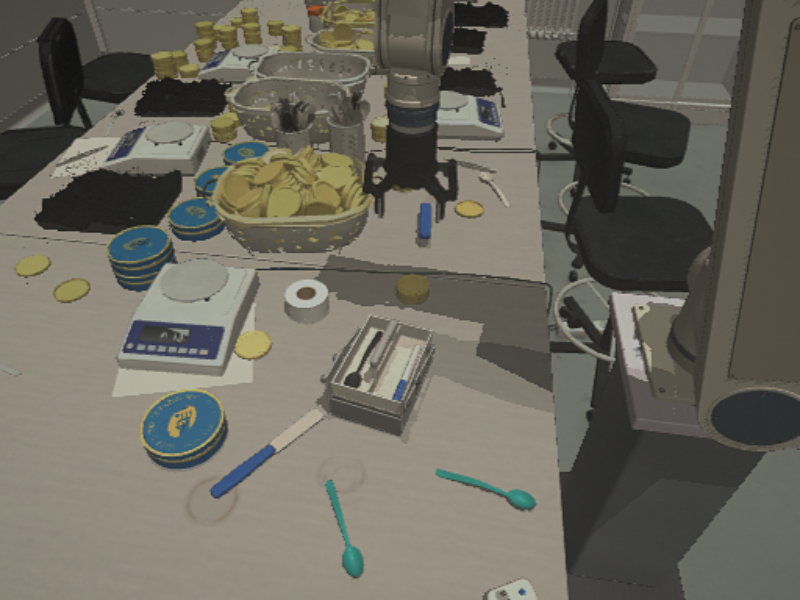

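Side view (800x600): case with tray around (380,370), handle running from about (390,325) to (370,370). Gold tin (412,290), label roll (305,300), blue brush (425,222) partly behind the gripper. I'll zoom in on the case.

```bash
cat > h.py <<'E'
from cell import arm
import cv2,numpy as np
def ray(n,u,v,P=None):
    P=P or arm.camera_params(n);K=P["intrinsics"];T=P["world_to_cam"];R=T[:3,:3]
    c=-R.T@T[:3,3];d=R.T@np.array([(u-K[0,2])/K[0,0],-(v-K[1,2])/K[1,1],-1]);return c,d
def onz(n,u,v,z,P=None):
    c,d=ray(n,u,v,P);return c+d*(z-c[2])/d[2]
def proj(n,p,P=None):
    P=P or arm.camera_params(n);K=P["intrinsics"];T=P["world_to_cam"];q=T[:3,:3]@np.array(p)+T[:3,3]
    return K[0,0]*q[0]/-q[2]+K[0,2],-K[1,1]*q[1]/-q[2]+K[1,2]
E
python3 - <<'E'
from h import *
im=arm.snapshot("side")[:,:,::-1]
c=im[120:290,190:310]
c=cv2.resize(c,None,fx=3.5,fy=3.5,interpolation=cv2.INTER_CUBIC)
w=arm.snapshot("wrist")[:,:,::-1]
w=cv2.resize(w,(376,282))
cv=np.zeros((595,800,3),np.uint8);cv[:c.shape[0],:c.shape[1]]=c;cv[:282,424:]=w
cv2.imwrite("pics/a.png",cv)
for n,u,v,z in[("tin",412,285,.023),("roll",306,290,.04),("brush",425,215,.036),("handle",380,347,.116)]:print(n,onz("side",u*.64,v*.64,z))
E
```

```text
tin [ 0.5481068  -0.08527728  0.023     ]
roll [ 0.74621227 -0.01983466  0.04      ]
brush [ 0.54687935 -0.31522085  0.036     ]
handle [0.56923356 0.17521452 0.116     ]
```

View pics/a.png

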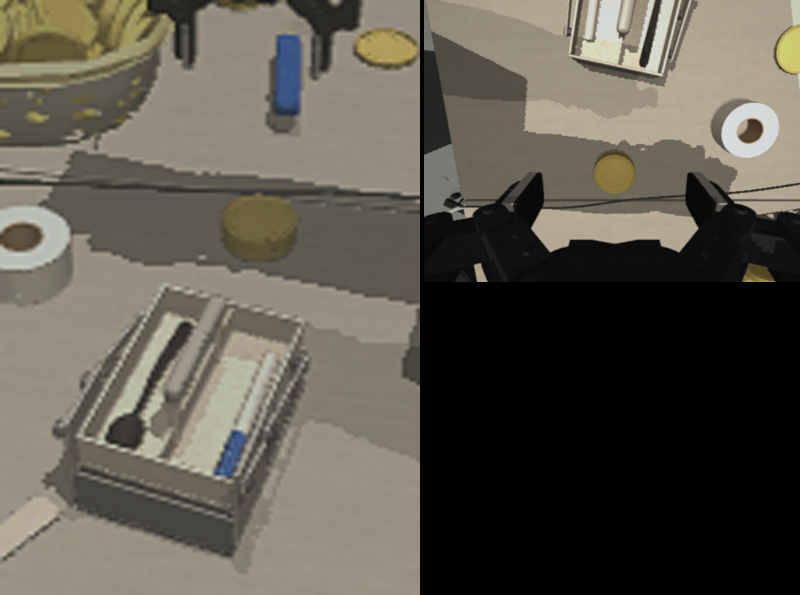

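The crop (3.5x, offset 190,120) shows tray rim corners at (168,287), (305,320), (240,483) and (80,443). The handle runs from (215,300) to (178,390); marker is on the right and spoon on the left. The brush is at (287,75).

```bash
python3 - <<'E'
from h import *
f=lambda u,v,z:onz("side",190+u/3.5,120+v/3.5,z)
C=[f(*p,.08) for p in[(168,287),(305,320),(240,483),(80,443)]]
for c in C:print(c.round(4))
ctr=np.mean(C,0);print("ctr",ctr)
for a,b in((3,0),(2,1)):d=C[a]-C[b];print("len",np.linalg.norm(d),"yaw",np.degrees(np.arctan2(d[1],d[0])))
for a,b in((0,1),(3,2)):d=C[b]-C[a];print("wid",np.linalg.norm(d),"yaw+90",np.degrees(np.arctan2(d[1],d[0])))
h1=f(213,302,.116);h2=f(180,388,.116);print("handle",h1,h2,(h1+h2)/2,np.linalg.norm(h1-h2))
# case bottom back edge
print("casebot",f(237,555,0),f(75,512,0))
for u,v,z in((287,38,.036),(287,110,.036),(275,112,.036),(299,113,.036),(276,37,.036),(299,37,.036)):print("brush",f(u,v,z))
print(arm.camera_params("wrist"),arm.get_state()["time"])
E
```

```text
[0.6008 0.0714 0.08  ]
[0.4925 0.0908 0.08  ]
[0.521  0.2494 0.08  ]
[0.634  0.2324 0.08  ]
ctr [0.56208336 0.16099919 0.08      ]
len 0.1644246832845291 yaw 78.35667658959349
len 0.16110970956029083 yaw 79.81916103316338
wid 0.11007119181761174 yaw+90 169.81114601489122
wid 0.11431379845257078 yaw+90 171.4463307410954
handle [0.558838   0.11839709 0.116     ] [0.56880524 0.20382095 0.116     ] [0.56382162 0.16110902 0.116     ] 0.0860033827650133
casebot [0.52119252 0.25154454 0.        ] [0.64284649 0.23287355 0.        ]
brush [ 0.55140829 -0.35826597  0.036     ]
brush [ 0.53823583 -0.233069    0.036     ]
brush [ 0.5493198  -0.22805625  0.036     ]
brush [ 0.52631253 -0.23000957  0.036     ]
brush [ 0.56289064 -0.35836866  0.036     ]
brush [ 0.53929228 -0.36206513  0.036     ]
{'intrinsics': array([[322.53087863,   0.        , 259.23828943],
       [  0.        , 322.53087863, 186.40342584],
       [  0.        ,   0.        ,   1.        ]]), 'world_to_cam': array([[ 9.99998699e-01,  9.70662315e-05, -1.60987793e-03,
        -5.48729653e-01],
       [-5.09949329e-04,  9.66006365e-01, -2.58517779e-01,
         3.37432559e-02],
       [ 1.53005899e-03,  2.58518264e-01,  9.66005159e-01,
        -3.78835825e-01],
       [ 0.00000000e+00,  0.00000000e+00,  0.00000000e+00,
         1.00000000e+00]])} 0.2
```

Call:
servo_tool --increments '[[[0,0,5],[50,5,0],0.55],[[0,0,10],[110,13,20],0.55],[[0,0,10],[161,13,60],0.55],[[0,0,10],[161,13,60],0.55],[[0,0,10],[161,13,60],0.55]]' --squeeze 60

```text
time: 0.82
ee_pos: [0.5629, 0.1611, 0.1932]
orientation: [-3.141, 0.0, 1.397]
force: [-1.3, 0.3, 0.1]
width: 0.0469
grip_force: 0.0
```

```bash
python3 - <<'E'
from h import *
s=arm.get_state();print(s["ee_pos"],s["orientation"],s["width"],s["qpos"],s["force"])
print(arm.camera_params("wrist"))
w=arm.snapshot("wrist")[:,:,::-1];cv2.imwrite("pics/w1.png",w)
E
```

```text
[0.56292575 0.16114154 0.19321161] [-3.14113315e+00  4.06777896e-04  1.39730431e+00] 0.046914330057696095 [ 1.35653232e-01  3.41787695e-01 -1.26456496e-02  1.21692446e+00
 -2.47692041e-04  1.87994174e+00] [-1.26364315  0.33537422  0.14757453]
{'intrinsics': array([[322.53087863,   0.        , 259.23828943],
       [  0.        , 322.53087863, 186.40342584],
       [  0.        ,   0.        ,   1.        ]]), 'world_to_cam': array([[ 0.98499286, -0.17259049, -0.00125622, -0.52571599],
       [ 0.16637256,  0.95139288, -0.25917516, -0.2286532 ],
       [ 0.04592633,  0.25507669,  0.96582952, -0.38722535],
       [ 0.        ,  0.        ,  0.        ,  1.        ]])}
```

View pics/w1.png

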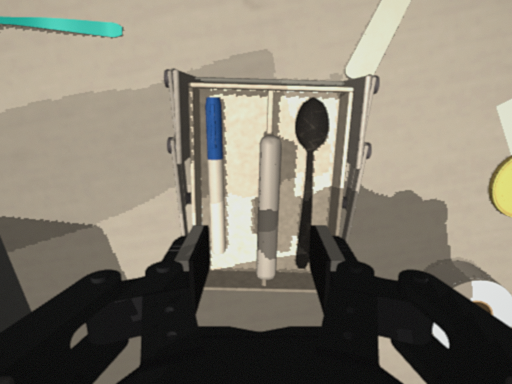

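Wrist view: the handle bar runs from (270,136) to (266,278), centred between the open fingers. The marker and spoon lie clear on either side, and the tray's back rim is at (192,84)–(352,88).

```bash
python3 - <<'E'
from h import *
a=onz("wrist",270,136,.114);b=onz("wrist",266,278,.114)
print(a,b,(a+b)/2,np.linalg.norm(a-b),np.degrees(np.arctan2(*(a-b)[[1,0]])))
c=onz("wrist",192,85,.08);d=onz("wrist",352,88,.08);print(c,d,np.linalg.norm(c-d),np.degrees(np.arctan2(*(c-d)[[1,0]])))
ya=np.radians(80)
for q in np.r_[np.arange(0,1.58,.1),1.571]:
    t=np.radians(15);print(round(q,2),round(95*(np.cos(t)-np.cos(q-t)),1),round(95*(np.sin(t)+np.sin(q-t)),1))
E
```

```text
[0.57674435 0.20260663 0.114     ] [0.55774585 0.10604028 0.114     ] [0.5672451  0.15432346 0.114     ] 0.09841749879383627 78.86976321393003
[0.52965491 0.24296784 0.08      ] [0.63894591 0.22166858 0.08      ] 0.11134711923778934 168.9720983613415
0.0 0.0 0.0
0.1 -2.0 9.3
0.2 -3.1 18.7
0.3 -3.2 28.2
0.4 -2.3 37.7
0.5 -0.6 47.0
0.6 2.1 56.1
0.7 5.7 64.9
0.8 10.2 73.3
0.9 15.5 81.2
1.0 21.5 88.5
1.1 28.2 95.2
1.2 35.6 101.2
1.3 43.5 106.4
1.4 51.9 110.8
1.5 60.7 114.4
1.57 67.2 116.4
```

Call:
servo_tool --increments '[[[0,0,1],[-6,5,30],0.55],[[0,0,1],[-6,5,65],0.55],[[0,0,1],[-6,5,82],0.55],[[0,0,1],[-6,5,82],0.0],[[0,0,1],[-6,5,82],0.0],[[0,0,1],[-6,5,82],0.0],[[0,0,1],[-6,5,82],0.0]]' --squeeze 60

```text
time: 1.75
ee_pos: [0.5674, 0.1536, 0.1127]
orientation: [3.139, 0.001, 1.378]
force: [-1.9, -4.9, 7.7]
width: 0.013
grip_force: 59.3
```

Call:
servo_tool --increments '[[[0,0,0],[-2,0,-9.3],0],[[0,0,0],[-3.1,0,-18.7],0],[[0,0,0],[-3.2,0,-28.2],0],[[0,0,0],[-2.3,0,-37.7],0],[[0,0,0],[-0.6,0,-47],0],[[0,0,0],[2.1,0,-56.1],0],[[0,0,0],[5.7,0,-64.9],0],[[0,0,0],[10.2,0,-73.3],0],[[0,0,0],[15.5,0,-81.2],0],[[0,0,0],[21.5,0,-88.5],0]]'

```text
time: 3.0
ee_pos: [0.5713, 0.1741, 0.2007]
orientation: [3.14, 0.002, 1.378]
force: [1.8, -8.3, -3.5]
width: 0.013
grip_force: 59.4
```

Call:
servo_tool --increments '[[[0,0,0],[6.7,0,-6.7],0],[[0,0,0],[14.1,0,-12.7],0],[[0,0,0],[22,0,-17.9],0],[[0,0,0],[30.4,0,-22.3],0],[[0,0,0],[39.2,0,-25.9],0],[[0,0,0],[45,0,-27.5],0],[[0,0,0],[45,0,-27.5],0],[[0,0,0],[45,0,-27.5],0]]'

```text
time: 4.0
ee_pos: [0.5805, 0.2193, 0.2291]
orientation: [3.138, -0.001, 1.378]
force: [3.5, -3.0, 6.8]
width: 0.0133
grip_force: 60.7
```

Call:
servo_tool --increments '[[[0,0,0],[0,0,0],0.55],[[0,0,0],[0,0,0],0.55],[[0,0,0],[0,0,0],0.55],[[0,0,0],[0,0,-30],0.55],[[0,0,0],[0,0,-50],0.6],[[0,0,0],[-60,0,-50],0.6],[[0,0,0],[-120,0,-50],0.6],[[0,0,0],[-180,0,-50],0.6],[[0,0,0],[-180,0,-50],0.6]]'

```text
time: 5.12
ee_pos: [0.5445, 0.0396, 0.2775]
orientation: [-3.142, 0.0, 1.374]
force: [0.9, 0.1, -0.5]
width: 0.051
grip_force: 0.0
```

```bash
cat >> h.py <<'E'
from scipy.spatial.transform import Rotation as Ro
def tool(yaw,th):
    a,t=np.radians([yaw,th]);d=np.array([np.cos(a),np.sin(a),0]);u=np.array([0,0,1.])
    x=np.cos(t)*d+np.sin(t)*u;z=np.sin(t)*d-np.cos(t)*u;return np.c_[x,np.cross(z,x),z]
def plan(wps,start=None):
    "wps: (grasp point xyz, yaw, lean)"
    s=arm.get_state();p0=s["ee_pos"];R0=Ro.from_euler("xyz",s["orientation"]).as_matrix()
    print("t",s["time"],p0.round(4),s["orientation"].round(3),s["force"].round(1),"w",s["width"])
    for g,y,t in wps:
        R=tool(y,t);p=np.array(g)-.003*R[:,2]
        print([Ro.from_matrix(R0.T@R).as_rotvec(degrees=True).round(1).tolist(),(R0.T@(p-p0)*1e3).round(0).tolist()])
E
python3 - <<'E'
from h import *
a=np.radians(96);d=np.array([np.cos(a),np.sin(a),0])
g=np.array([.5445,-.2955,.027])-.042*d;print(g)
up=np.array([0,0,.08])
plan([(g+up+[0,.2,.08],85,8),(g+up+[0,.14,.04],90,16),(g+up+[0,.08,.0],94,24),(g+up,96,30),(g+up,96,30)])
cv2.imwrite("pics/s2.png",cv2.resize(arm.snapshot("side")[:,:,::-1],(800,600))[120:520,200:600])
E
```

```text
[ 0.5488902  -0.33726992  0.027     ]
t 5.125 [0.5445 0.0396 0.2775] [-3.142  0.     1.374] [ 0.9  0.1 -0.5] w 0.050961494143566904
[[0.4, 8.0, -6.3], [-173.0, 39.0, 88.0]]
[[1.6, 16.0, -11.2], [-232.0, 51.0, 128.0]]
[[3.2, 23.9, -15.0], [-291.0, 63.0, 168.0]]
[[4.5, 29.8, -16.9], [-370.0, 78.0, 168.0]]
[[4.5, 29.8, -16.9], [-370.0, 78.0, 168.0]]
```

View pics/s2.png

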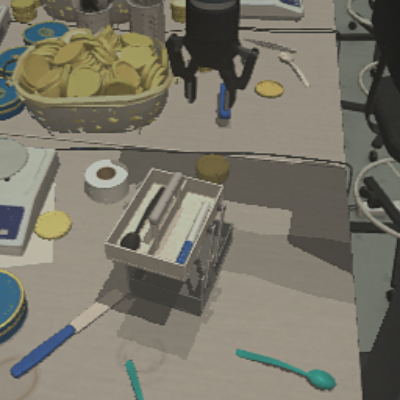

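The tray is fully up and stays there, with marker and spoon still in it. Next I'll go to the brush, leaning the tool 30°.

Call:
servo_tool --increments '[[[0,5,-4],[-60,15,30],0.65],[[0.4,8,-6.3],[-120,30,60],0.65],[[1.6,16,-11.2],[-180,42,100],0.65],[[3.2,23.9,-15],[-240,54,130],0.65],[[4.5,29.8,-16.9],[-300,66,150],0.65],[[4.5,29.8,-16.9],[-350,76,160],0.65],[[4.5,29.8,-16.9],[-370,78,168],0.65],[[4.5,29.8,-16.9],[-370,78,168],0.65],[[4.5,29.8,-16.9],[-370,78,168],0.65]]'

```text
time: 6.3
ee_pos: [0.5519, -0.3339, 0.1091]
orientation: [3.141, -0.525, 1.682]
force: [0.1, 0.1, -0.2]
width: 0.0554
grip_force: 0.0
```

```bash
python3 - <<'E'
from h import *
a=np.radians(96);d=np.array([np.cos(a),np.sin(a),0])
g=np.array([.5445,-.2955,.027])-.042*d
plan([(g+[0,0,.04],96,30),(g,96,30)])
print(arm.get_state()["qpos"].round(2),arm.camera_params("wrist")["world_to_cam"].round(5).tolist())
w=arm.snapshot("wrist")[:,:,::-1];cv2.imwrite("pics/w2.png",w)
E
```

```text
t 6.3 [ 0.5519 -0.3339  0.1091] [ 3.141 -0.525  1.682] [ 0.1  0.1 -0.2] w 0.055413240251527884
[[-0.2, -0.1, 0.3], [-24.0, -3.0, 32.0]]
[[-0.2, -0.1, 0.3], [-44.0, -3.0, 67.0]]
[-0.81  0.74  0.36  1.62  0.31  0.59] [[0.99384, 0.11083, -0.0006, -0.51073], [-0.10685, 0.95957, 0.26038, 0.31885], [0.02944, -0.25871, 0.96551, -0.34157], [0.0, 0.0, 0.0, 1.0]]
```

View pics/w2.png

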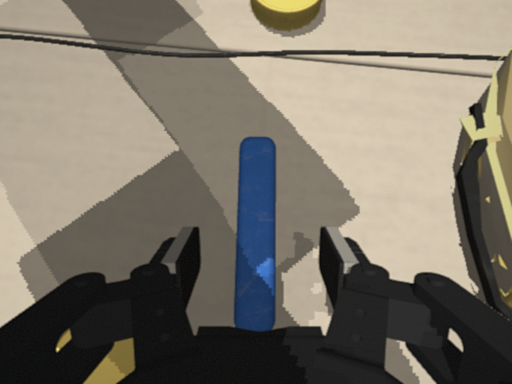

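The brush is between the fingers: far end at (257,138), near end at about (255,330), edges at columns 238–275.

```bash
python3 - <<'E'
from h import *
e=onz("wrist",257.5,138,.036);b=onz("wrist",255,331,.036);L=e-b;yaw=np.degrees(np.arctan2(L[1],L[0]))
print(e,b,np.linalg.norm(L),yaw)
m=onz("wrist",238,235,.036)-onz("wrist",275,235,.036);print("w",np.linalg.norm(m))
d=L/np.linalg.norm(L);g=e-d*(.065+.042);g[2]=.027;print("centre",e-d*.065,"g",g)
plan([(g+[0,0,.04],yaw,30),(g,yaw,30)])
E
```

```text
[ 0.54017538 -0.24589326  0.036     ] [ 0.55288347 -0.3711899   0.036     ] 0.1259394440168516 95.79136262622352
w 0.02409422296107532
centre [ 0.54673429 -0.31056149  0.036     ] g [ 0.55097236 -0.35234712  0.027     ]
t 6.35 [ 0.552  -0.3336  0.1096] [ 3.141 -0.524  1.683] [-0.3 -0.5  0.3] w 0.05594772558837928
[[-0.3, -0.0, 0.5], [-37.0, -3.0, 25.0]]
[[-0.3, -0.0, 0.5], [-57.0, -3.0, 59.0]]
```

Call:
servo_tool --increments '[[[-0.3,0,0.5],[-33,-3,28],0.65],[[-0.3,0,0.5],[-43,-3,45],0.65],[[-0.3,0,0.5],[-53,-3,61],0.65],[[-0.3,0,0.5],[-53,-3,61],0.65],[[-0.3,0,0.5],[-53,-3,61],0],[[-0.3,0,0.5],[-53,-3,61],0],[[-0.3,0,0.5],[-53,-3,61],0],[[-0.3,0,0.5],[-53,-3,61],0],[[-0.3,0,0.5],[-53,-3,61],0]]' --squeeze 80

```text
time: 7.48
ee_pos: [0.5504, -0.3513, 0.0313]
orientation: [3.139, -0.523, 1.671]
force: [2.2, -1.8, 7.5]
width: 0.0246
grip_force: 78.9
```

```bash
python3 - <<'E'
from h import *
w=arm.snapshot("wrist")[:,:,::-1];s=arm.snapshot("side")[:,:,::-1]
s=cv2.resize(s[90:200,200:340],None,fx=2.8,fy=2.8,interpolation=cv2.INTER_CUBIC)
cv=np.zeros((400,800,3),np.uint8);cv[:300,:400]=cv2.resize(w,(400,300));cv[:308,400:792]=s;cv2.imwrite("pics/g.png",cv)
plan([])
p=arm.camera_params("wrist");print(p["world_to_cam"].round(5).tolist())
E
```

```text
t 7.575 [ 0.5503 -0.3513  0.0313] [ 3.139 -0.523  1.671] [-0.1 -1.1  7.3] w 0.024959113765430658
[[0.99506, 0.09922, 0.00154, -0.51211], [-0.09625, 0.96129, 0.25816, 0.35048], [0.02414, -0.25704, 0.9661, -0.26743], [0.0, 0.0, 0.0, 1.0]]
```

View pics/g.png

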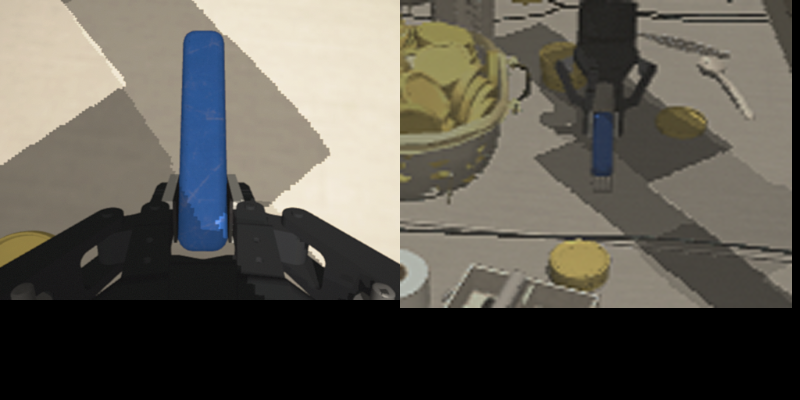

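```bash
python3 - <<'E'
from h import *
e=onz("wrist",261,40,.036);s=arm.get_state();R=Ro.from_euler("xyz",s["orientation"]).as_matrix();g=s["ee_pos"]+.003*R[:,2]
dd=e-g;off=np.linalg.norm(dd[:2])-.065;print("far end",e,"grip-centre offset",off,np.degrees(np.arctan2(dd[1],dd[0])))
a=np.radians(79);d=np.array([np.cos(a),np.sin(a),0]);O=np.array([.568,.156,0])
G=O+d*(-.005-off);G[2]=g[2]+.005;print(G,"case x of grip",-.005-off)
up=np.array([0,0,.056]);print("A")
plan([(g+[0,0,.06],95.7,30),(g+[0,.06,.06],92,30),(G+up-d*.2,84,30),(G+up-d*.12,79,30),(G+up-d*.06,79,30),(G+up,79,30),(G,79,30)])
E
```

```text
far end [ 0.54001556 -0.24638911  0.036     ] grip-centre offset 0.0388949457101551 95.62840167838326
[0.55962445 0.11291153 0.03367593] case x of grip -0.0438949457101551
A
t 7.575 [ 0.5503 -0.3513  0.0313] [ 3.139 -0.523  1.671] [-0.1 -1.1  7.3] w 0.024959113765430658
[[0.1, 0.1, 0.1], [30.0, 0.0, -52.0]]
[[-1.7, 0.0, 3.3], [82.0, 6.0, -22.0]]
[[-5.7, 0.0, 10.2], [263.0, -2.0, 81.0]]
[[-8.2, 0.0, 14.5], [329.0, 20.0, 119.0]]
[[-8.2, 0.0, 14.5], [379.0, 38.0, 148.0]]
[[-8.2, 0.0, 14.5], [429.0, 55.0, 177.0]]
[[-8.2, 0.0, 14.5], [401.0, 55.0, 225.0]]
```

Call:
servo_tool --increments '[[[0,0,0],[15,0,-26],0],[[0,0,0],[32,0,-52],0],[[-1.7,0,3.3],[82,6,-22],0],[[-3,0,5.5],[130,4,5],0],[[-4,0,7.5],[175,2,31],0],[[-5,0,9],[220,0,56],0],[[-5.7,0,10.2],[263,-2,81],0],[[-7,0,12.5],[297,9,100],0],[[-8.2,0,14.5],[329,20,119],0],[[-8.2,0,14.5],[329,20,119],0]]'

```text
time: 8.82
ee_pos: [0.535, -0.0039, 0.0923]
orientation: [-3.14, -0.524, 1.382]
force: [0.2, -0.4, -0.1]
width: 0.025
grip_force: 78.5
```

```bash
python3 - <<'E'
from h import *
w=arm.snapshot("wrist")[:,:,::-1];s=arm.snapshot("side")[:,:,::-1]
s=cv2.resize(s[130:280,180:330],(400,400),interpolation=cv2.INTER_CUBIC)
cv=np.zeros((400,800,3),np.uint8);cv[:300,:400]=cv2.resize(w,(400,300));cv[:,400:]=s;cv2.imwrite("pics/i.png",cv)
a=np.radians(79);d=np.array([np.cos(a),np.sin(a),0]);G=np.array([.5596,.1129,.0337]);up=np.array([0,0,.056])
plan([(G+up-d*.06,79,30),(G+up,79,30),(G,79,30)])
O=np.array([.568,.156,0]);
l=np.array([-d[1],d[0],0])
for n,x,y,z in(("front in L top",-.082,.056,.044),("front in R top",-.082,-.056,.044)):
    p=O+x*d+y*l+[0,0,z];u=np.array(proj("wrist",p));print(n,u*400/512);u=np.array(proj("side",p));print((u-[180,130])*400/150+[400,0])
E
```

```text
t 8.925 [ 0.5355 -0.0062  0.0919] [-3.14  -0.523  1.38 ] [ 0.5 -0.8 -1. ] w 0.02517555719221708
[[-0.1, 0.0, 0.1], [52.0, 1.0, 30.0]]
[[-0.1, 0.0, 0.1], [104.0, 1.0, 60.0]]
[[-0.1, 0.0, 0.1], [76.0, 1.0, 108.0]]
front in L top [135.03060825 100.2470095 ]
[652.77836861 238.19841087]
front in R top [275.04024418 100.43657441]
[550.23558734 211.774761  ]
```

View pics/i.png

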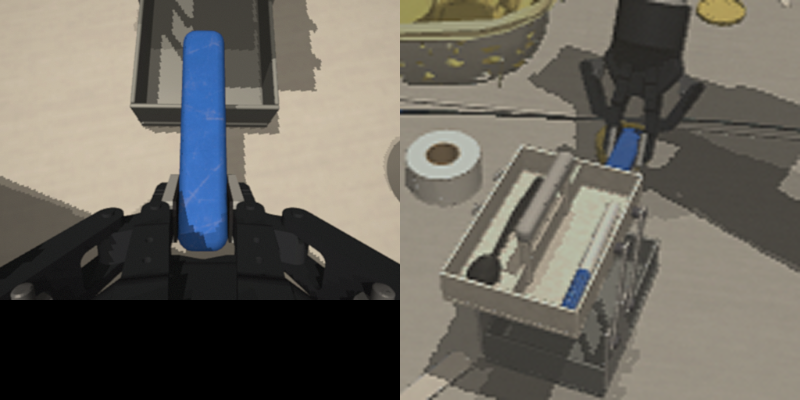

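The case front wall's inner edge is at row ~103 (predicted 100), and the brush is centred between the walls at (204). Tray contents are in place. I'll insert it now.

Call:
servo_tool --increments '[[[0,0,0],[35,1,20],0],[[0,0,0],[70,1,40],0],[[0,0,0],[104,1,60],0],[[0,0,0],[104,1,60],0],[[0,0,0],[97,1,72],0],[[0,0,0],[90,1,84],0],[[0,0,0],[83,1,96],0],[[0,0,0],[77,1,106],0],[[0,0,0],[77,1,106],0]]'

```text
time: 10.05
ee_pos: [0.5586, 0.111, 0.0371]
orientation: [-3.137, -0.524, 1.377]
force: [0.4, 0.2, -0.5]
width: 0.0246
grip_force: 78.5
```

```bash
python3 - <<'E'
from h import *
G=np.array([.5596,.1129,.0337])
plan([(G,79,30),(G-[0,0,.001],79,30)])
w=arm.snapshot("wrist")[:,:,::-1];s=arm.snapshot("scene")[:,:,::-1]
s=cv2.resize(s[170:290,170:290],(400,400),interpolation=cv2.INTER_CUBIC)
cv=np.zeros((400,800,3),np.uint8);cv[:300,:400]=cv2.resize(w,(400,300));cv[:,400:]=s;cv2.imwrite("pics/j.png",cv)
E
```

```text
t 10.05 [0.5586 0.111  0.0371] [-3.137 -0.524  1.377] [ 0.4  0.2 -0.5] w 0.02463277350040109
[[-0.2, -0.0, -0.1], [0.0, 1.0, 1.0]]
[[-0.2, -0.0, -0.1], [-0.0, 1.0, 2.0]]
```

View pics/j.png

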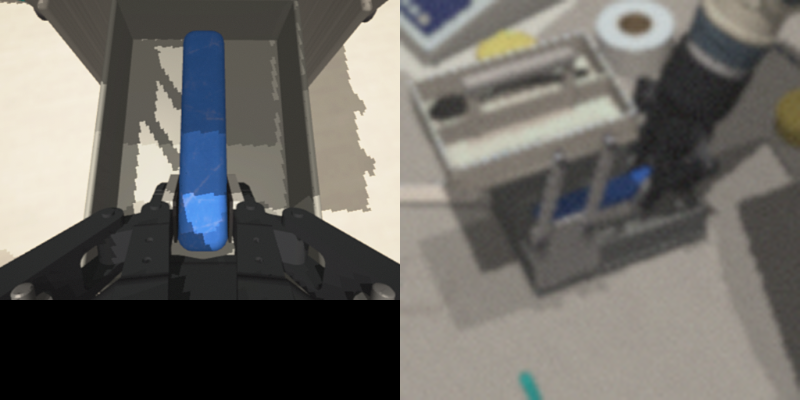

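The brush lies in the compartment, clear of all walls and under the tray. I'll lower it the last millimetre, release, and back out along the tool axis.

Call:
servo_tool --increments '[[[0,0,0],[-0.7,0,1.3],0],[[0,0,0],[-0.7,0,1.3],0.5],[[0,0,0],[-0.7,0,1.3],0.5],[[0,0,0],[-0.7,0,1.3],0.5],[[0,0,0],[-0.7,0,1.3],0.5],[[0,0,0],[-0.7,0,-20],0.5],[[0,0,0],[-0.7,0,-60],0.5],[[0,0,0],[-0.7,0,-110],0.55],[[0,0,0],[-0.7,0,-160],0.55],[[0,0,0],[-0.7,0,-160],0.55]]'

```text
time: 11.4
ee_pos: [0.5455, 0.0301, 0.1794]
orientation: [3.137, -0.523, 1.38]
force: [0.6, 0.0, -0.5]
width: 0.0474
grip_force: 0.0
```

```bash
python3 - <<'E'
from h import *
a=np.radians(79);d=np.array([np.cos(a),np.sin(a),0])
H=np.array([.5805,.2193,.2261])  # grasp point at handle, tray up
plan([(H+[0,0,.07]-d*.16,79,20),(H+[0,0,.07]-d*.10,79,10),(H+[0,0,.07],79,0),(H,79,0)])
w=arm.snapshot("wrist")[:,:,::-1];s=arm.snapshot("side")[:,:,::-1]
s=cv2.resize(s[130:280,180:330],(400,400),interpolation=cv2.INTER_CUBIC)
cv=np.zeros((400,800,3),np.uint8);cv[:300,:400]=cv2.resize(w,(400,300));cv[:,400:]=s;cv2.imwrite("pics/k.png",cv)
E
```

```text
t 11.4 [0.5455 0.0301 0.1794] [ 3.137 -0.523  1.38 ] [ 0.6  0.  -0.5] w 0.04739280258821572
[[0.2, -10.0, 0.0], [87.0, -1.0, -88.0]]
[[0.2, -20.0, 0.0], [139.0, -1.0, -58.0]]
[[0.2, -30.0, -0.0], [226.0, -2.0, -8.0]]
[[0.2, -30.0, -0.0], [191.0, -2.0, 53.0]]
```

View pics/k.png

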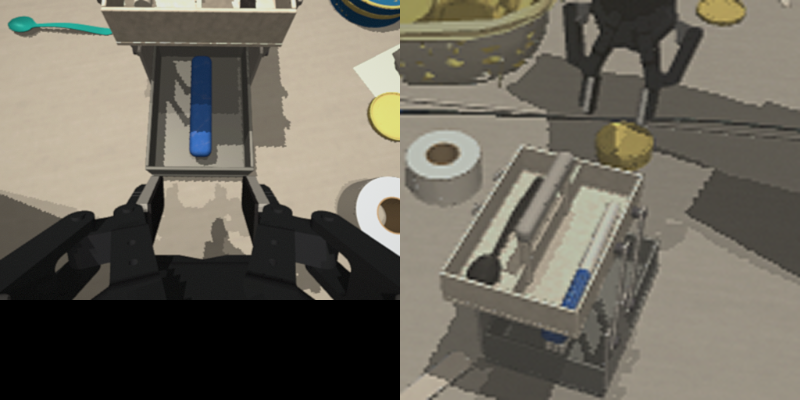

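The brush lies upright on the case floor and the tray is still up. The tin and label roll haven't moved. I'll go back to the handle.

Call:
servo_tool --increments '[[[0,-5,0],[43,0,-44],0.55],[[0,-10,0],[87,-1,-88],0.55],[[0.2,-20,0],[139,-1,-58],0.55],[[0.2,-30,0],[182,-1,-33],0.55],[[0.2,-30,0],[226,-2,-8],0.55],[[0.2,-30,0],[226,-2,-8],0.55],[[0.2,-30,0],[208,-2,22],0.55],[[0.2,-30,0],[191,-2,53],0.55],[[0.2,-30,0],[191,-2,53],0.55]]'

```text
time: 12.62
ee_pos: [0.5771, 0.22, 0.2228]
orientation: [-3.13, 0.002, 1.38]
force: [-1.0, 0.2, 0.6]
width: 0.0468
grip_force: 0.0
```

Call:
servo_tool --increments '[[[0,0,0],[0,0,0],0],[[0,0,0],[0,0,0],0],[[0,0,0],[0,0,0],0],[[0,0,0],[0,0,0],0]]' --squeeze 60

```text
time: 13.12
ee_pos: [0.5806, 0.2203, 0.2279]
orientation: [-3.141, -0.001, 1.379]
force: [6.5, -1.0, -0.5]
width: 0.0132
grip_force: 59.3
```

Call:
servo_tool --increments '[[[0,0,0],[-6.5,0,2],0],[[0,0,0],[-15.3,0,5.6],0],[[0,0,0],[-23.7,0,10],0],[[0,0,0],[-31.6,0,15.2],0],[[0,0,0],[-39,0,21.2],0],[[0,0,0],[-45.7,0,27.9],0],[[0,0,0],[-51.7,0,35.2],0],[[0,0,0],[-57,0,43.1],0],[[0,0,0],[-61.5,0,51.5],0],[[0,0,0],[-65.1,0,60.3],0]]'

```text
time: 14.38
ee_pos: [0.5677, 0.1564, 0.1671]
orientation: [-3.14, -0.001, 1.38]
force: [4.4, 0.9, 1.4]
width: 0.013
grip_force: 59.5
```

Call:
servo_tool --increments '[[[0,0,0],[-2.7,0,9.1],0],[[0,0,0],[-4.4,0,18.4],0],[[0,0,0],[-5.3,0,27.9],0],[[0,0,0],[-5.2,0,37.4],0],[[0,0,0],[-4.1,0,46.8],0],[[0,0,0],[-2.1,0,55],0],[[0,0,0],[-2.1,0,57.5],0],[[0,0,0],[-2.1,0,57.5],0]]'

```text
time: 15.38
ee_pos: [0.5674, 0.1546, 0.1113]
orientation: [3.141, -0.002, 1.38]
force: [2.4, -1.5, 14.5]
width: 0.0129
grip_force: 61.1
```

Call:
servo_tool --increments '[[[0,0,0],[0,0,0],0.55],[[0,0,0],[0,0,0],0.55],[[0,0,0],[0,0,0],0.55],[[0,0,0],[0,0,-20],0.55],[[0,0,0],[0,0,-60],0.55],[[0,0,0],[0,0,-110],0.55],[[0,0,0],[-60,0,-130],0.55],[[0,0,0],[-100,0,-130],0.55],[[0,0,0],[-100,0,-130],0.55]]'

```text
time: 16.5
ee_pos: [0.5468, 0.0543, 0.2386]
orientation: [-3.137, 0.0, 1.378]
force: [-0.6, 1.0, -1.1]
width: 0.0472
grip_force: 0.0
```

```bash
python3 - <<'E'
from h import *
plan([])
w=arm.snapshot("wrist")[:,:,::-1];s=arm.snapshot("side")[:,:,::-1]
s=cv2.resize(s[130:280,180:330],(400,400),interpolation=cv2.INTER_CUBIC)
cv=np.zeros((400,800,3),np.uint8);cv[:300,:400]=cv2.resize(w,(400,300));cv[:,400:]=s;cv2.imwrite("pics/l.png",cv)
E
```

```text
t 16.5 [0.5468 0.0543 0.2386] [-3.137  0.     1.378] [-0.6  1.  -1.1] w 0.0471513520361134
```

View pics/l.png

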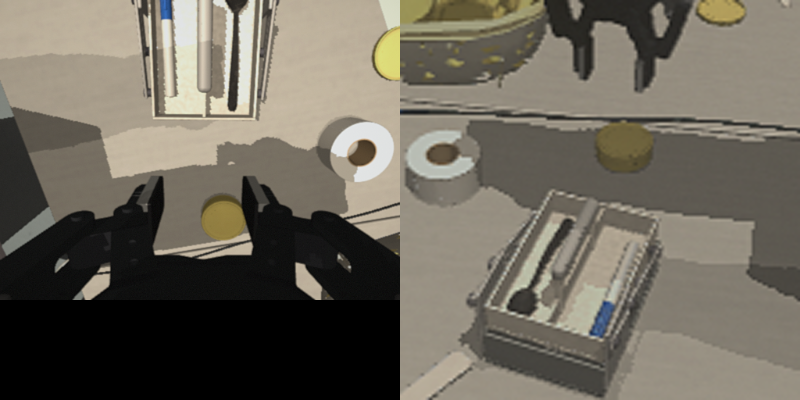

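The tray is fully home with marker and spoon in it, and the roll and tin haven't moved. The robot is touching nothing, so I'm handing in.

```bash
python3 -c "
from cell import arm
print(arm.hand_in())"
```

```text
the job is handed in; nothing more can be done
None
```

I handed in the job after 16.5 s of robot time: the brush is upright on the case floor, the tray is fully home with marker and spoon still in it, and the label roll and tin haven't moved; no verdict was returned.

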